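Show the balloon gauge to the phone camera

ROBOT

A 7-joint arm with a two-finger parallel gripper is mounted at the origin on the work surface. World frame = base frame: x ahead of the robot, y to its left, z up, the work surface at z = 0. Lengths are in m, angles in rad, forces in N, time in s.
With the tool pointing down it reaches from about 0.4 to 0.85 m from the base axis. Payload 10.4 kg.
Tool frame: the origin (TCP) lies midway between the tips of the shut fingers; the grasp point (between the pads) lies 19 mm behind it; y points along the fingers, x is the direction in which the jaws open and shut, and the axes are right-handed (so a half turn about y gives the same grasp; the last joint's range is limited). The gripper opens to 87 mm and grips with 3 to 60 N. Pads are 19 mm wide; open, the fingers measure 117 mm over their backs; the gripper's body (75 mm by 190 mm) begins 51 mm behind the grasp point.
Start: joints at [-1.172, 0.332, -0.065, 1.46, 0.022, 1.35, -0.088], TCP at [0.256, 0.57, 0.185] pointing down, gripper open.
Joint ranges: [-2.6, 2.6], [-0.5, 2.12], [-1.47, 1.34], [0.16, 2.42], [-1.27, 4.41], [0.06, 2.06], [-2.6, 2.6]. Speed limits (rad/s): [2.22, 2.22, 2.79, 2.79, 3.14, 3.14, 3.14].

INTERFACE

Orientations are given as a unit quaternion [x, y, z, w].
In Python, from bench import * gives the robot as it stands.
- The arm moves only by the tool jog_arm, never from a script. Its argument "commands" is a list of rows, each an object with "translation": the shift along the world's x, y, z in mm, a list of three; "twist": the turn about the world's z in rad. A call has 1 to 20 rows; each row shifts and turns the commanded pose from where the row before left it; what a row does not reach is not made up. A row lasts 1/10 s, in which the tool goes at most 50 mm and 8.59 degrees, less where a joint would pass 70% of its speed; a pose out of reach is approached as far as the arm can. A call is refused whole if a number of a shift passes 50 or a number of a turn 0.15, either way. A call with a gripper value outside its range is refused whole. "grip" is the closure, from 0 (fully open) to 1 (shut), set as the call begins (left out, the last holds). The fingers move at their own pace and stop on an object; "grip_force" is the grip in N (left out, the last holds). Time passes only in rows, so rows that do not move let the fingers close. It gives the time, the measured TCP pose, the force and the opening at its end, in the units of the state.
- read_state(): the state, without advancing time (a new reading comes with each control period).
- camera(name): name is "scene" or "top" or "wrist"; returns a dict with "img" (384x512x3 uint8, red, green, blue), "fx", "fy", "cx", "cy" (pixels), "dist" ([k1, k2, p1, p2, k3] as OpenCV has them; the pictures are not rectified), "cam_to_world" (4x4, takes a point from camera to world coordinates). Camera axes: x right, y down, z forward; pixel columns grow to the right and rows downward; lengths in m; the calibration is good to about 2 mm. A picture is of the moment at which its call begins. There is no depth.
- close_job(): hands the job in, once; it reports no verdict.
The state is a dict: "time": time; "joint_positions": joint angles; "joint_vel": joint speeds; "joint_torque": joint torques, N m; "ee_pos": TCP position; "eef_rot": TCP orientation; "ft_force": force on the tool from outside, world axes, zero at the start; "torque": the same for the moment, N m; "width": finger opening in m.
Only numpy, scipy, OpenCV 4.12 (cv2) and the standard library are available. Lean on these libraries where they do the work, as an engineer would, in place of code of your own. Each camera call takes 0.05 s, during which the arm holds its last target.

TASK

Slide the larger plywood balloon gauge (the taller, wider plate with the big round hole) up out of its slot in the porcelain holder and hold it up in the air for the phone on the stand: kept upright, its flat face square to the camera lens, the centre of its hole straight in front of the lens at lens height and 15 cm away from it. Finish while still holding it there, steady in the gripper and touching nothing else; do not let go. Leave the smaller gauge in its slot, and do not shift the votive, the tray or the phone.

Things in the scene. Friction and masses are not known exactly. Their poses are not given: they have to be found in the camera images.
- gauge: Larger balloon gauge: loose upright plywood plate 110 mm wide (y), 140 tall (z), 8 thick (x, normal of the flat face; both faces alike), about 65 g, with one round hole of 70 mm diameter. Origin: middle of its bottom edge. The band above the hole is 50 mm high: grip it across the thickness. It stands in one of the holder's slots; top edge 152 mm above the table.
- gauge_hole (a point): Centre of the larger gauge's round hole, 55 mm above its bottom edge, 85 mm below its top edge, in the middle of its thickness. Axes as the gauge.
- small_gauge: The smaller balloon gauge, to be left alone: same plywood, 90 mm wide (y), 105 mm tall (z), 8 mm thick (x), hole of 40 mm diameter. Origin: middle of its bottom edge. It stands in the other slot (which slot holds which gauge varies); its top edge is 117 mm above the table.
- holder: White porcelain holder, fixed to the table: a block 110 mm (x) by 146 mm (y), 52 mm tall, with two parallel slots that run along its y, at x = -32 mm and x = +32 mm. Each slot is 11 mm wide, 124 mm long, open at the top and 40 mm deep (floor 12 mm above the table). Origin: centre of its underside.
- lens (a point): Centre of the front of the phone's camera lens. The lens looks level along -x of this frame; z is up. The upright black phone (74 x 150 x 9 mm, its top 25 mm above the lens) is on a telescopic stand (fixed base disc 100 mm wide) to the robot's left; lens 155 to 205 mm above the table, differing from start to start.
- spot (a point): The point straight in front of the lens at lens height, 150 mm from it (-150 mm along x of the lens): where the centre of the gauge's hole has to be. Axes as lens.
- stand: The phone stand with the phone it carries. Origin: centre of the underside of its fixed base disc (100 mm wide, 12 mm thick), below the phone; -x is the way the lens looks.
- votive: Cobalt glass votive cup, 68 mm across, 65 mm tall, loose. Bystander. Origin: centre of its underside.
- tub: Red plastic tub with a shut hinged lid, 120 x 150 mm, about 91 mm tall with the lid, plus a small knob (under 50 mm) on the lid, fixed. Bystander beyond the holder. Origin: centre of its underside.
- tray: Flat aluminium tray 160 x 240 mm, 18 mm tall, loose and empty. Bystander. Origin: centre of its underside.
Mind the look-alikes: they are no part of the job. Of the things shaped like the holder, the white one is meant.

How it is judged:
On the way:
1. the larger gauge is held in the fingers, upright, clear above the holder's slot (z of gauge in the frame of holder above 0.055 m and angle between gauge's own z axis and vertical below 0.3 rad and contact force between gauge and the fingers above 0.5 N), for 0.1 s.
At the end, for the whole second after the job is handed in: Larger gauge held still in the fingers, bottom over 60 mm up, touching nothing else; hole centre within 20 mm of the point 150 mm before the lens; square to the lens and upright within 8 degrees; smaller gauge, votive and tray moved under 20 mm, phone under 10 mm (distance between gauge_hole and spot below 0.02 m and angle between the x axis of gauge and the x axis of lens, either way round below 0.14 rad and angle between gauge's own z axis and vertical below 0.14 rad and contact force between gauge and the fingers above 0.5 N and contact force between gauge and holder below 0.1 N and linear speed of gauge below 0.03 m/s and angular speed of gauge below 0.3 rad/s and height (world z) of gauge above 0.06 m and distance of each of small_gauge, votive, tray from where it was at the start of the episode below 0.02 m and distance of lens from where it was at the start of the episode below 0.01 m and contact force between gauge and votive below 0.1 N and contact force between gauge and tray below 0.1 N and contact force between gauge and small_gauge below 0.1 N and contact force between gauge and tub below 0.1 N and contact force between gauge and stand below 0.1 N); the arm keeps its last pose, push and grip.
It fails at once if the larger gauge is tipped over (more than 35 degrees from upright) (angle between gauge's own z axis and vertical above 0.61 rad).
It fails at once if the smaller gauge is pulled from its place or shifted by more than 20 mm (distance of small_gauge from where it was at the start of the episode above 0.02 m).
It fails at once if the votive is shifted by more than 20 mm (distance of votive from where it was at the start of the episode above 0.02 m).
It fails at once if the tray is shifted by more than 20 mm (distance of tray from where it was at the start of the episode above 0.02 m).
It fails at once if the phone is shifted by more than 10 mm (distance of lens from where it was at the start of the episode above 0.01 m).
It also fails if it takes over 35 s, if anything falls off the work surface, if the arm or the gripper's body presses on something with over 40 N, if the wrist force passes 120 N, or if a joint passes its speed limit or range.

## Working session

There is one attempt and no reset: what is moved stays moved. The work goes in short steps, Python scripts to look and compute and a tool call to move; the robot and the scene stay as the last step left them, time stands still between calls to the robot, and variables do not carry over. Pictures are saved under pics/ and viewed, and the job is handed in when it is done.

Besides the shell and the picture viewer there is one more tool, called after "Emit:" as name(argument=value, ...) on one line, values as JSON. jog_arm: Moves the arm, as the interface text tells. Its arguments: {"type":"object","properties":{"commands":{"type":"array"},"grip":{"type":"number"},"grip_force":{"type":"number"}},"required":["commands"]}

```bash
mkdir -p pics
python3 - <<'E'
from bench import *
import cv2,pickle
s=read_state();print(s['time'],s['ee_pos'],s['eef_rot'],s['width'])
for n in ['scene','top','wrist']:
    c=camera(n);pickle.dump(c,open(f'{n}0.pkl','wb'))
    cv2.imwrite(f'pics/{n}0.png',cv2.resize(c['img'][:,:,::-1],(800,600),interpolation=cv2.INTER_CUBIC))
    print(n,c['fx'],c['cx'],c['cy'],c['dist'],c['cam_to_world'])
E
```

```text
0.0 [0.25571947 0.56981369 0.18465773] [ 0.59388174  0.38388044 -0.38466756 -0.59327157] 0.08690781408767256
scene 410.2573747622245 253.5226009163619 192.9048483757595 [-0.12672727  0.          0.          0.          0.        ] [[ 0.03430616  0.76968846 -0.63749727  1.36011157]
 [ 0.99936769 -0.02045605  0.02908198  0.01194056]
 [ 0.00934339 -0.63809187 -0.76990355  1.04689648]
 [ 0.          0.          0.          1.        ]]
top 470.05504752803824 254.8172604212997 194.09209111046812 [-0.11523018  0.          0.          0.          0.        ] [[ 0.01859586 -0.98201768  0.1878709   0.33488876]
 [-0.99979969 -0.01965493 -0.00377575  0.02360675]
 [ 0.00740045 -0.18776306 -0.98218647  1.44578537]
 [ 0.          0.          0.          1.        ]]
wrist 274.9904207807645 251.95093470711225 192.91023866356116 [-0.03188172  0.          0.          0.          0.        ] [[ 0.40990128  0.86876073  0.27791317  0.17939763]
 [ 0.91212897 -0.38997827 -0.12624455  0.60477098]
 [-0.00129621  0.30524046 -0.95227443  0.3839483 ]
 [ 0.          0.          0.          1.        ]]
```

View pics/scene0.png

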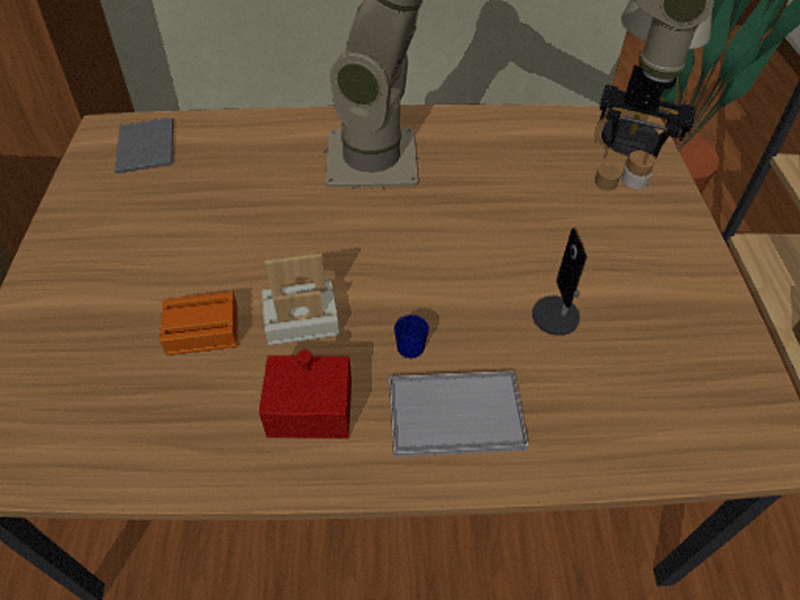

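View pics/top0.png

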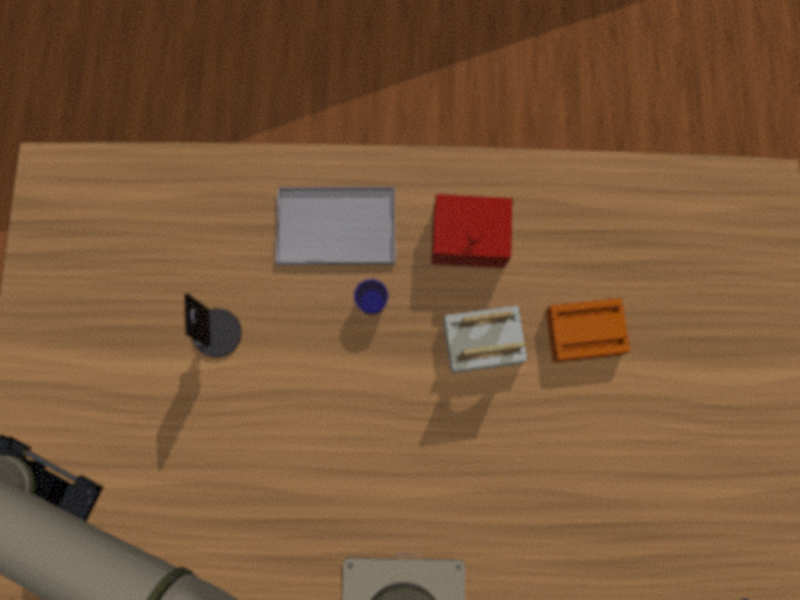

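View pics/wrist0.png

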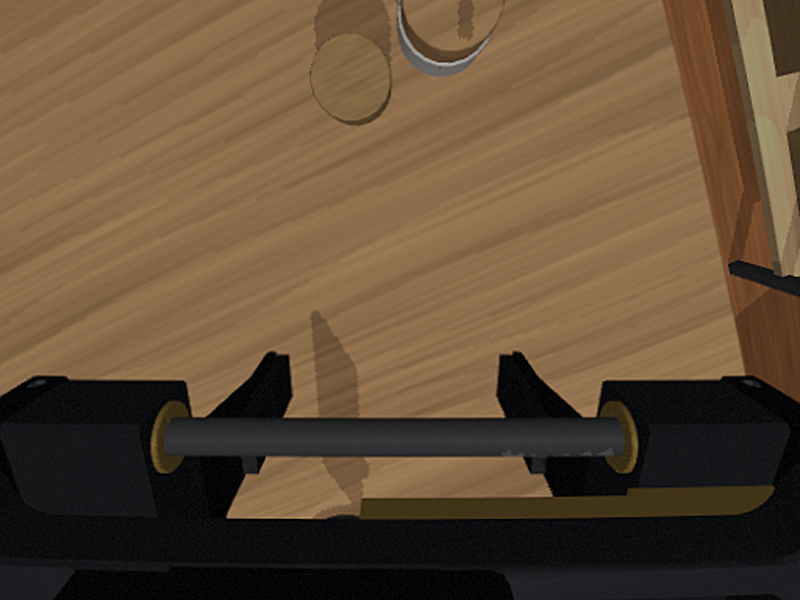

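The scene view shows the white holder at about (300,305) with a tall plate at the back, nearer the robot, at (295,270), and a shorter plate in front at (300,305). The look-alike is the orange block at (198,322), which has no plates. The phone is at (570,265), the votive at (411,336) and the tray at (458,412). I'll enlarge the holder and the phone to confirm.

Run:
```python
import cv2,pickle,numpy as np
s=pickle.load(open('scene0.pkl','rb'))['img'][:,:,::-1];t=pickle.load(open('top0.pkl','rb'))['img'][:,:,::-1]
def cr(i,x,y,w=75,h=55): return cv2.resize(i[y:y+h,x:x+w],(400,300),interpolation=cv2.INTER_CUBIC)
print('crops scene holder @155,160; scene phone @330,145; top holder @275,190 ; top phone@105,180')
cv2.imwrite('pics/crop.png',np.vstack([np.hstack([cr(s,155,160,80,60),cr(s,325,145,88,66)]),np.hstack([cr(t,275,188,80,60),cr(t,105,180,64,48)])]))
```

```text
crops scene holder @155,160; scene phone @330,145; top holder @275,190 ; top phone@105,180
```

View pics/crop.png

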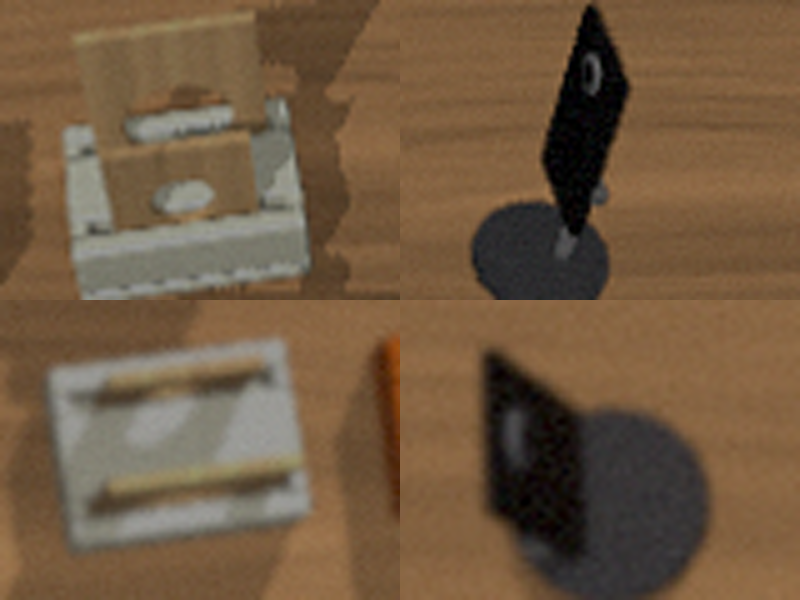

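The crops confirm it. The white holder has the taller, wider plate with the big hole in the slot nearer the robot, and that is the target. The phone's lens is visible in both views, facing about −y. Next I'll measure these.

```bash
cat > h.py <<'E'
import cv2,pickle,numpy as np
def ld(n): return pickle.load(open(n+'.pkl','rb'))
def ray(c,p):
    K=np.array([[c['fx'],0,c['cx']],[0,c['fy'],c['cy']],[0,0,1]])
    u=cv2.undistortPoints(np.float64(p).reshape(-1,1,2),K,np.float64(c['dist'])).reshape(-1,2)
    T=np.array(c['cam_to_world']); d=np.c_[u,np.ones(len(u))]@T[:3,:3].T
    return T[:3,3],d/np.linalg.norm(d,axis=1)[:,None]
def plane(c,p,z):
    o,d=ray(c,p); return o+d*((z-o[2])/d[:,2])[:,None]
def tri(cs,ps):
    A=np.zeros((3,3));b=np.zeros(3);L=[]
    for c,p in zip(cs,ps):
        o,d=ray(c,[p]);d=d[0];M=np.eye(3)-np.outer(d,d);A+=M;b+=M@o;L.append((o,M))
    x=np.linalg.solve(A,b); return x,max(np.linalg.norm(M@(x-o)) for o,M in L)*1000
E
python3 - <<'E'
from h import *
S,T=ld('scene0'),ld('top0')
for n,c,(x,y,w,h) in [('scene',S,(345,143,40,60)),('top',T,(112,182,30,46))]:
    im=c['img'][y:y+h,x:x+w].astype(int)
    m=(im.max(2)<40).astype(np.uint8)
    lens=None
    k,lab,st,ce=cv2.connectedComponentsWithStats(m);i=1+np.argmax(st[1:,4]);pm=(lab==i).astype(np.uint8)
    cn=max(cv2.findContours(pm,cv2.RETR_EXTERNAL,cv2.CHAIN_APPROX_NONE)[0],key=cv2.contourArea)
    hull=cv2.convexHull(cn)
    for q in [hull]:
        a=cv2.approxPolyN(q,4).reshape(-1,2)
        print(n,'quad',(a+[x,y]).tolist(),cv2.contourArea(hull),pm.sum())
    f=np.zeros_like(pm);cv2.fillPoly(f,[hull],1); f=cv2.erode(f,np.ones((3,3)))
    g=im.max(2)*f; ys,xs=np.where(g>55); print('lens bright',len(xs),xs.mean()+x,ys.mean()+y, xs.min()+x,xs.max()+x,ys.min()+y,ys.max()+y)
    # debug
    v=cv2.resize(c['img'][y:y+h,x:x+w,::-1],None,fx=10,fy=10,interpolation=cv2.INTER_CUBIC)
    cv2.polylines(v,[((a+0.5)*10).astype(np.int32)],True,(0,255,0),1)
    v=cv2.resize(v,None,fx=1,fy=1);cv2.imwrite(f'pics/ph_{n}.png',v)
# gauge tops: dominated by top view light wood
c=T;x,y,w,h=275,188,80,60
im=c['img'][y:y+h,x:x+w]
hs=cv2.cvtColor(im,cv2.COLOR_RGB2HSV)
for p in [(25,32),(30,33),(36,15),(10,30)]: print(p,hs[p[1],p[0]],im[p[1],p[0]])
m=((hs[:,:,2]>140)&(hs[:,:,1]>70)).astype(np.uint8)
k,lab,st,ce=cv2.connectedComponentsWithStats(m)
for i in range(1,k):
    if st[i,4]>30: print(st[i],ce[i]+[x,y],cv2.minAreaRect(np.argwhere(lab==i)[:,::-1].astype(np.float32)))
v=np.hstack([cv2.resize(im[:,:,::-1],(400,300)),cv2.resize(m*255,(400,300))[...,None].repeat(3,2)]);cv2.imwrite('pics/g_top.png',v)
E
python3 - <<'E'
import cv2,numpy as np
a=cv2.imread('pics/ph_scene.png');b=cv2.imread('pics/ph_top.png');g=cv2.imread('pics/g_top.png')
H=600;b=cv2.copyMakeBorder(b,0,H-b.shape[0],0,0,0);a=a[:H]
cv2.imwrite('pics/ph.png',np.hstack([a,b]))
E
```

```text
scene quad [[375, 163], [361, 206], [356, 177], [366, 144]] 513.5 494
lens bright 14 367.42857142857144 160.71428571428572 366 368 157 165
top quad [[134, 199], [134, 229], [119, 212], [119, 188]] 370.0 340
lens bright 14 122.85714285714286 202.07142857142858 122 127 198 219
(25, 32) [ 25  25 134] [134 132 121]
(30, 33) [ 26  37 137] [137 134 117]
(36, 15) [ 18 107 131] [131 109  76]
(10, 30) [17 75 95] [95 83 67]
[23 11 29  5 33] [312.57575758 201.36363636] ((36.989994049072266, 13.429999351501465), (1.131371021270752, 28.142852783203125), 81.8698959350586)
[23 31 38  7 59] [315.45762712 222.03389831] ((41.46943664550781, 33.7707405090332), (1.784209966659546, 37.468414306640625), 82.40535736083984)
[ 53  37  17  23 221] [337.57013575 239.00904977] ((61.0, 48.0), (22.0, 16.0), 90.0)
[ 0 45  4 13 33] [275.96969697 239.27272727] ((1.5, 51.0), (12.0, 3.0), 90.0)
```

View pics/ph.png

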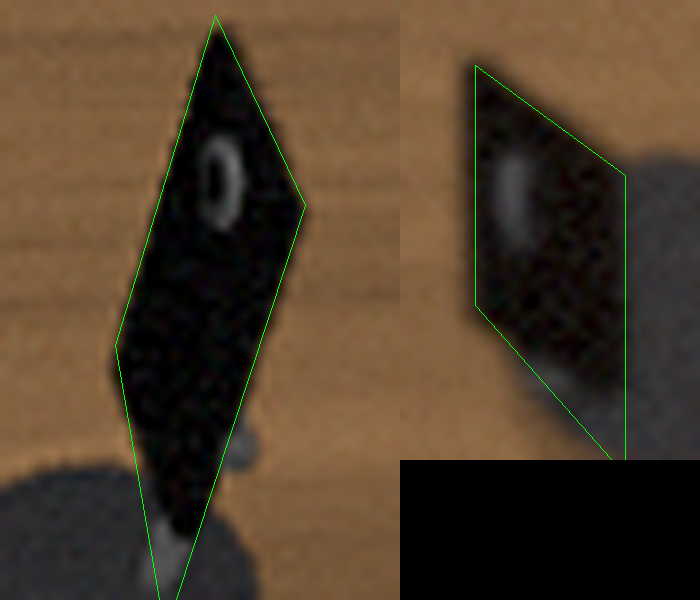

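View pics/g_top.png

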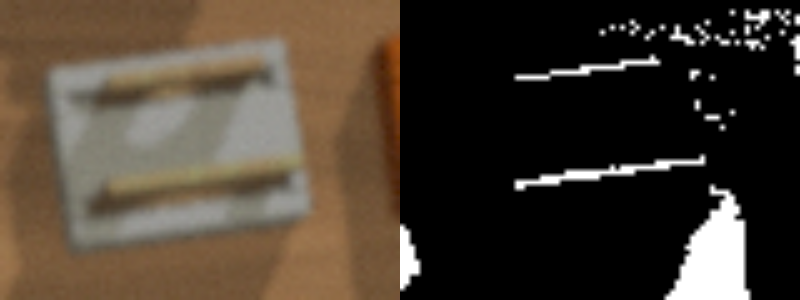

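Run:
```python
from h import *
S,T=ld('scene0'),ld('top0')
cs=lambda p:(345+(p[0]+.5)/10-.5,143+(p[1]+.5)/10-.5); ct=lambda p:(112+(p[0]-400+.5)/10-.5,182+(p[1]+.5)/10-.5)
L,e=tri([S,T],[cs((221,184)),ct((513,192))]);print('lens',L,e)
zt=L[2]+.025;zb=L[2]-.125
def show(n,c,p,z):
    q=plane(c,p,z);d=q[1]-q[0];print(n,q.round(4).tolist(),np.linalg.norm(d[:2]),'yaw of edge',np.degrees(np.arctan2(d[1],d[0])))
show('top: back top edge',T,[ct((470,305)),ct((468,62))],zt)
show('top: front bottom edge',T,[ct((612,400)),ct((628,172))],zb)
show('scene: bottom edge',S,[cs((115,362)),cs((180,537))],zb)
show('scene: top edge',S,[cs((218,22)),cs((304,203))],zt)
# base disc in top
im=T['img'];v=im.max(2);sat=cv2.cvtColor(im,cv2.COLOR_RGB2HSV)[:,:,1]
for n,c,b in[('top',T,(105,180,60,60)),('scene',S,(330,180,50,45))]:
    x,y,w,h=b;i=c['img'][y:y+h,x:x+w].astype(int);m=((i.max(2)-i.min(2)<14)&(i.max(2)>38)&(i.max(2)<90)).astype(np.uint8)
    k,lab,st,ce=cv2.connectedComponentsWithStats(m);j=1+np.argmax(st[1:,4])
    cn=cv2.convexHull(max(cv2.findContours((lab==j).astype(np.uint8),0,1)[0],key=len));
    el=cv2.fitEllipse(cn);print(n,st[j],el,plane(c,[(el[0][0]+x,el[0][1]+y)],.012))
# gauge top edge in top view: ends and centre-line
x,y=275,188;m=None
hs=cv2.cvtColor(T['img'][y:y+60,x:x+80],cv2.COLOR_RGB2HSV)
for nm,z,box in[('big',.152,(20,28,63,40)),('small',.117,(20,9,56,19))]:
    x0,y0,x1,y1=box;sub=hs[y0:y1,x0:x1];mm=(sub[:,:,2]>133)&(sub[:,:,1]>62)
    pts=np.argwhere(mm)[:,::-1]+[x+x0,y+y0];W=plane(T,pts.astype(float),z)
    vx,vy,cx,cy=cv2.fitLine(W[:,:2].astype(np.float32),cv2.DIST_HUBER,0,.01,.01).ravel()
    t=(W[:,:2]-[cx,cy])@[vx,vy];r=(W[:,:2]-[cx,cy])@[-vy,vx]
    mid=np.array([cx,cy])+np.array([vx,vy])*(t.min()+t.max())/2
    print(nm,len(pts),'mid',mid,'len',np.ptp(t),'width p5-95',np.percentile(r,[2,98]),'yaw',np.degrees(np.arctan2(vy,vx)))
# corner picks from enlarged crop for holder top (z=.052): crop 400/80=5
f=lambda p:(275+(p[0]+.5)/5-.5,188+(p[1]+.5)/5-.5)
h=plane(T,[f((48,70)),f((283,38)),f((312,213)),f((75,250))],.052);print('holder',h.round(4).tolist(),h.mean(0),np.linalg.norm(np.diff(h,axis=0),axis=1))
show('gaugetop edge ends (crop)',T,[f((104,184)),f((301,158))],.152)
fs=lambda p:(155+(p[0]+.5)/5-.5,160+(p[1]+.5)/5-.5)
show('scene gauge top',S,[fs((74,36)),fs((256,12))],.152)
```

```text
lens [0.54761914 0.37638372 0.20066035] 0.45321709288701867
top: back top edge [[0.5127, 0.3783, 0.2257], [0.5782, 0.3836, 0.2257]] 0.06570928476204069 yaw of edge 4.630793961111621
top: front bottom edge [[0.5072, 0.3773, 0.0757], [0.5757, 0.3769, 0.0757]] 0.06845706847441868 yaw of edge -0.2904198190422085
scene: bottom edge [[0.5058, 0.3789, 0.0757], [0.5783, 0.3852, 0.0757]] 0.07277530268074948 yaw of edge 4.97548455053176
scene: top edge [[0.5058, 0.3796, 0.2257], [0.5794, 0.3885, 0.2257]] 0.07407640677828468 yaw of edge 6.877618315539932
top [ 19  18  30  30 512] ((33.139644622802734, 32.7066535949707), (29.0120792388916, 29.93698501586914), 60.14173126220703) [[0.54317936 0.37854936 0.012     ]]
scene [ 11  10  30  24 517] ((25.469072341918945, 21.44002342224121), (23.827253341674805, 29.85338592529297), 104.80094146728516) [[0.54808983 0.38165968 0.012     ]]
big 93 mid [ 0.50693277 -0.15458901] len 0.11084316870205024 width p5-95 [-0.01583467  0.00367799] yaw -82.00381
small 58 mid [ 0.57081984 -0.14646805] len 0.08728485247056358 width p5-95 [-0.00306915  0.01036648] yaw -80.96349
holder [[0.5802, -0.0707, 0.052], [0.6027, -0.2133, 0.052], [0.4965, -0.2296, 0.052], [0.4719, -0.0876, 0.052]] [ 0.53782274 -0.15028464  0.052     ] [0.1443339  0.10750431 0.14413542]
gaugetop edge ends (crop) [[0.499, -0.0955, 0.152], [0.5156, -0.2056, 0.152]] 0.11135602681647433 yaw of edge -81.46242927661434
scene gauge top [[0.5107, -0.2032, 0.152], [0.4939, -0.0944, 0.152]] 0.1100764043297206 yaw of edge 98.7626934195987
```

Run:
```python
from bench import *
from scipy.spatial.transform import Rotation as R
import numpy as np
s=read_state();M=R.from_quat(s['eef_rot']).as_matrix();print(M.round(3),np.degrees(np.arctan2(M[1,0],M[0,0])))
c=camera('wrist');T=np.linalg.inv(np.r_[np.c_[M,s['ee_pos']],[[0,0,0,1]]])@c['cam_to_world'];print(T.round(3))
```

```text
[[ 0.409 -0.    -0.912]
 [ 0.912 -0.001  0.409]
 [-0.001 -1.    -0.   ]] 65.8339018520368
[[ 1.    -0.001 -0.     0.   ]
 [ 0.    -0.305  0.952 -0.199]
 [-0.001 -0.952 -0.305  0.084]
 [ 0.     0.     0.     1.   ]]
```

Emit:
jog_arm(commands=[{"translation":[0,0,40],"twist":0},{"translation":[0,0,40],"twist":0},{"translation":[14,-40,0],"twist":-0.0555},{"translation":[14,-40,0],"twist":-0.0555},{"translation":[14,-40,0],"twist":-0.0555},{"translation":[14,-40,0],"twist":-0.0555},{"translation":[14,-40,0],"twist":-0.0555},{"translation":[14,-40,0],"twist":-0.0555},{"translation":[14,-40,0],"twist":-0.0555},{"translation":[14,-40,0],"twist":-0.0555},{"translation":[14,-40,0],"twist":-0.0555},{"translation":[14,-40,0],"twist":-0.0555},{"translation":[14,-40,0],"twist":-0.0555},{"translation":[14,-40,0],"twist":-0.0555},{"translation":[14,-40,0],"twist":-0.0555},{"translation":[14,-40,0],"twist":-0.0555},{"translation":[14,-40,0],"twist":-0.0555},{"translation":[14,-40,0],"twist":-0.0555},{"translation":[14,-40,0],"twist":-0.0555},{"translation":[12,-40,0],"twist":-0.0555}], grip=0.4, grip_force=12)

```text
time: 2.2
ee_pos: [0.5062, -0.1514, 0.2656]
eef_rot: [0.705, 0.053, -0.052, -0.705]
ft_force: [0.2, 1.5, -0.4]
width: 0.0522
```

Emit:
jog_arm(commands=[{"translation":[0,0,0],"twist":0},{"translation":[0,0,0],"twist":0}])

```text
time: 2.4
ee_pos: [0.5056, -0.1505, 0.2652]
eef_rot: [0.705, 0.052, -0.053, -0.705]
ft_force: [0.4, 0.2, 0.4]
width: 0.052
```

```bash
cat >> h.py <<'E'
def snap(n,tag):
    from bench import camera
    c=camera(n);pickle.dump(c,open(f'{n}{tag}.pkl','wb'))
    cv2.imwrite(f'pics/{n}{tag}.png',cv2.resize(c['img'][:,:,::-1],(800,600),interpolation=cv2.INTER_CUBIC));return c
def st():
    from bench import read_state
    from scipy.spatial.transform import Rotation as R
    s=read_state();M=R.from_quat(s['eef_rot']).as_matrix()
    print('t',round(s['time'],2),'tcp',np.round(s['ee_pos'],4),'jawyaw',round(np.degrees(np.arctan2(M[1,0],M[0,0])),2),'down',M[:,1].round(3),'F',np.round(s['ft_force'],1),'w',round(s['width'],4),'j7',round(s['joint_positions'][6],2));return s
E
python3 -c "
from h import *
st();snap('wrist','1');snap('top','1');snap('scene','1')"
```

```text
t 2.4 tcp [ 0.5056 -0.1505  0.2652] jawyaw 8.49 down [-0.001 -0.    -1.   ] F [0.4 0.2 0.4] w 0.052 j7 0.4
```

View pics/wrist1.png

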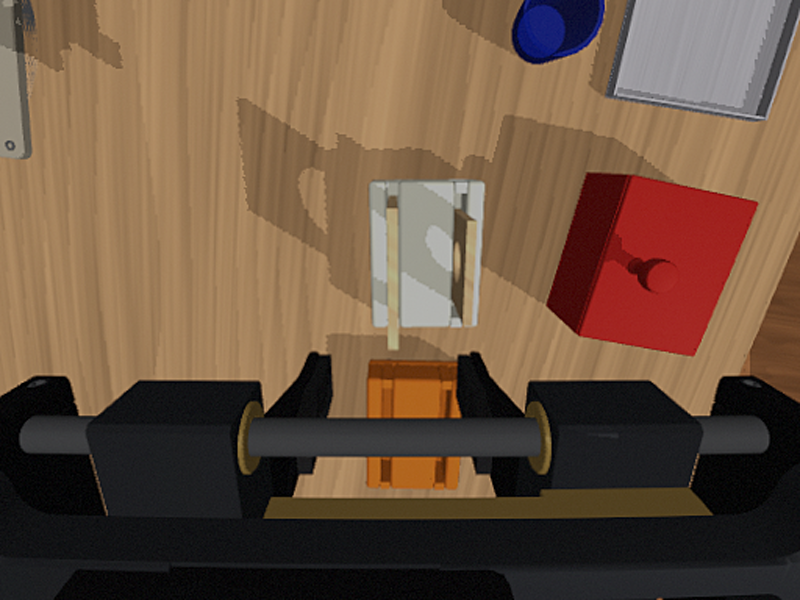

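View pics/scene1.png

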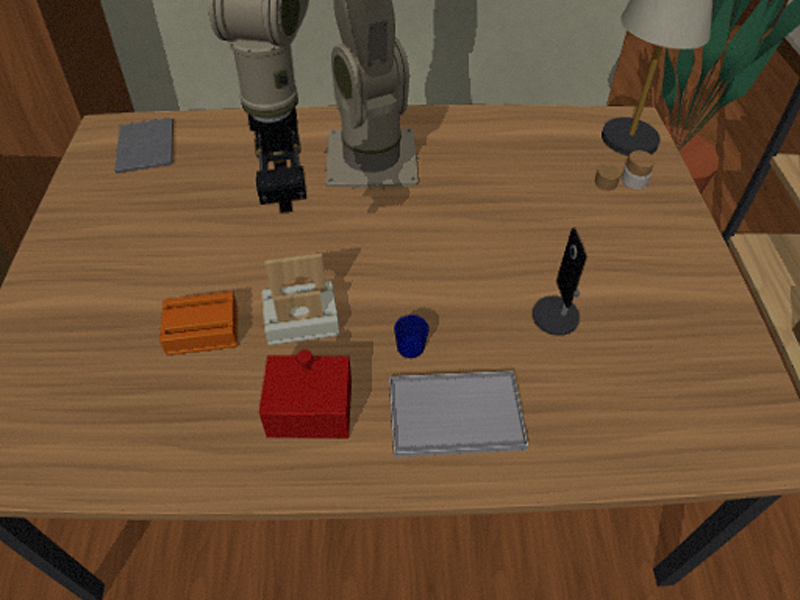

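The wrist view shows the big gauge's top face as the pale strip from (392,198) to (393,349). The small gauge is at about (465,265), and the gripper is over the holder. Next I'll measure the strip on the plane z = 0.152.

Run:
```python
from h import *
W=ld('wrist1');im=W['img'];x0,y0=240,118
sub=im[y0:y0+110,x0:x0+22];hs=cv2.cvtColor(sub,cv2.COLOR_RGB2HSV)
m=((hs[:,:,1]>60)&(hs[:,:,2]>150)).astype(np.uint8)
k,lab,stt,ce=cv2.connectedComponentsWithStats(m);print(stt[1:])
j=1+np.argmax(stt[1:,4]);r=cv2.minAreaRect(np.argwhere(lab==j)[:,::-1].astype(np.float32));print(r)
f=lambda p:((p[0]+.5)*.64-.5,(p[1]+.5)*.64-.5)
for e in([(392,198),(393,349)],):
    q=plane(W,[f(p) for p in e],.152);d=q[1]-q[0];print('hand',q.mean(0),np.linalg.norm(d),np.degrees(np.arctan2(d[1],d[0])))
pts=np.argwhere(lab==j)[:,::-1]+[x0,y0];q=plane(W,pts.astype(float),.152)[:,:2]
(c,s,a)=cv2.minAreaRect((q*1000).astype(np.float32));print('mask rect mm',c,s,a)
```

```text
[[  0  15  16  91 670]
 [ 17  91   5   6  21]]
((7.5, 60.0), (90.0, 15.0), 90.0)
hand [ 0.50457159 -0.14729677  0.152     ] 0.1166422549502561 -81.2292014088393
mask rect mm (501.28717041015625, -151.18881225585938) (18.304899215698242, 109.4175796508789) 7.6894097328186035
```

Run:
```python
from h import *
W=ld('wrist1');im=W['img'][115:235,225:315,::-1]
cv2.imwrite('pics/w1c.png',cv2.resize(im,(450,600),interpolation=cv2.INTER_CUBIC))
```

```text
(no output)
```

View pics/w1c.png

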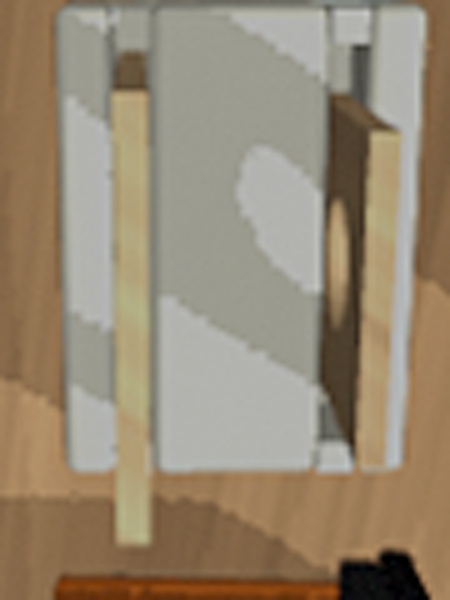

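Run:
```python
from h import *
W=ld('wrist1');f=lambda p:(225+(p[0]+.5)/5-.5,115+(p[1]+.5)/5-.5)
for e in([(111,90),(116,545)],[(148,90),(152,545)],[(130,90),(134,545)]):
    q=plane(W,[f(p) for p in e],.152);d=q[1]-q[0];print(q.round(4).tolist(),q.mean(0),np.linalg.norm(d),np.degrees(np.arctan2(d[1],d[0])))
```

```text
[[0.4923, -0.0968, 0.152], [0.5092, -0.2061, 0.152]] [ 0.50077569 -0.15149315  0.152     ] 0.11059626463975004 -81.22291291996183
[[0.5005, -0.0956, 0.152], [0.518, -0.2048, 0.152]] [ 0.50926755 -0.15022717  0.152     ] 0.11059697027929181 -80.88465307154205
[[0.4965, -0.0962, 0.152], [0.5136, -0.2055, 0.152]] [ 0.50507692 -0.15085201  0.152     ] 0.11059464071244786 -81.11160167693984
```

The strip measures 110.6 × 8.5 mm, which fits the plate. Its centre is (0.505, −0.151), and the TCP is within 1 mm of that. I'll go straight down.

Emit:
jog_arm(commands=[{"translation":[0,0,-30],"twist":0.007},{"translation":[0,0,-30],"twist":0},{"translation":[0,0,-30],"twist":0},{"translation":[0,0,-25],"twist":0},{"translation":[0,0,-20],"twist":0},{"translation":[0,0,-15],"twist":0},{"translation":[0,0,-5],"twist":0},{"translation":[0,0,0],"twist":0}])

```text
time: 3.35
ee_pos: [0.5056, -0.1488, 0.1103]
eef_rot: [-0.705, -0.056, 0.056, 0.705]
ft_force: [-0.0, -0.5, 0.3]
width: 0.0521
```

Emit:
jog_arm(commands=[{"translation":[0,0,0],"twist":0},{"translation":[0,0,0],"twist":0},{"translation":[0,0,0],"twist":0},{"translation":[0,0,0],"twist":0},{"translation":[0,0,0],"twist":0},{"translation":[0,0,0],"twist":0},{"translation":[0,0,0],"twist":0},{"translation":[0,0,0],"twist":0}], grip=1, grip_force=15)

```text
time: 4.15
ee_pos: [0.5059, -0.1497, 0.1105]
eef_rot: [0.705, 0.056, -0.055, -0.705]
ft_force: [-0.2, -0.1, 0.3]
width: 0.0076
```

```bash
python3 -c "
from h import *
st();snap('scene','2')"
```

```text
t 4.15 tcp [ 0.5059 -0.1497  0.1105] jawyaw 9.0 down [ 0.  0. -1.] F [-0.2 -0.1  0.3] w 0.0076 j7 0.48
```

Emit:
jog_arm(commands=[{"translation":[0,0,0],"twist":0},{"translation":[0,0,0],"twist":0},{"translation":[0,0,5],"twist":0},{"translation":[0,0,10],"twist":0},{"translation":[0,0,10],"twist":0},{"translation":[0,0,10],"twist":0},{"translation":[0,0,15],"twist":0},{"translation":[0,0,15],"twist":0},{"translation":[0,0,20],"twist":0},{"translation":[0,0,20],"twist":0},{"translation":[0,0,15],"twist":0},{"translation":[0,0,10],"twist":0},{"translation":[0,0,5],"twist":0},{"translation":[0,0,0],"twist":0},{"translation":[0,0,0],"twist":0}], grip=1, grip_force=30)

```text
time: 5.7
ee_pos: [0.5056, -0.1496, 0.2449]
eef_rot: [-0.705, -0.055, 0.056, 0.705]
ft_force: [-0.2, 1.0, -0.4]
width: 0.0072
```

```bash
python3 -c "
from h import *
st();snap('scene','3');snap('wrist','3')"
```

```text
t 5.7 tcp [ 0.5056 -0.1496  0.2449] jawyaw 9.0 down [-0.001  0.    -1.   ] F [-0.2  1.  -0.4] w 0.0072 j7 0.41
```

View pics/scene3.png

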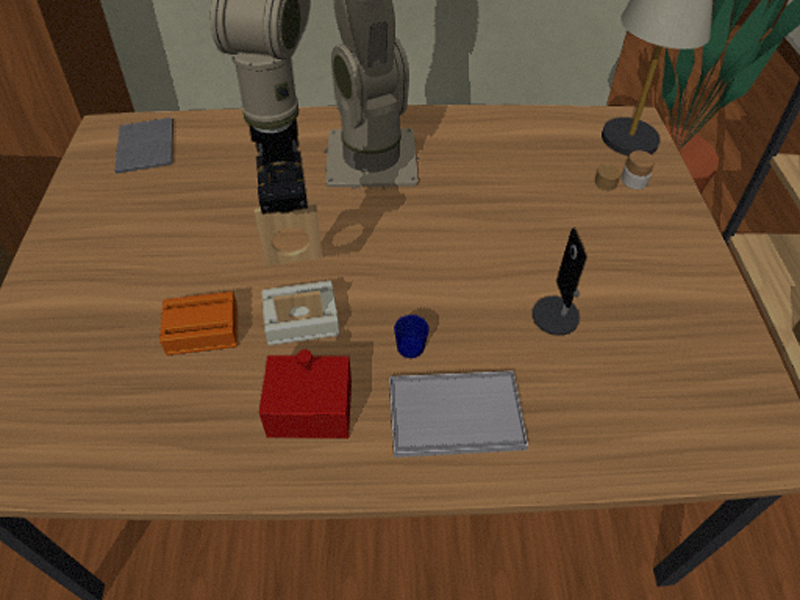

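View pics/wrist3.png

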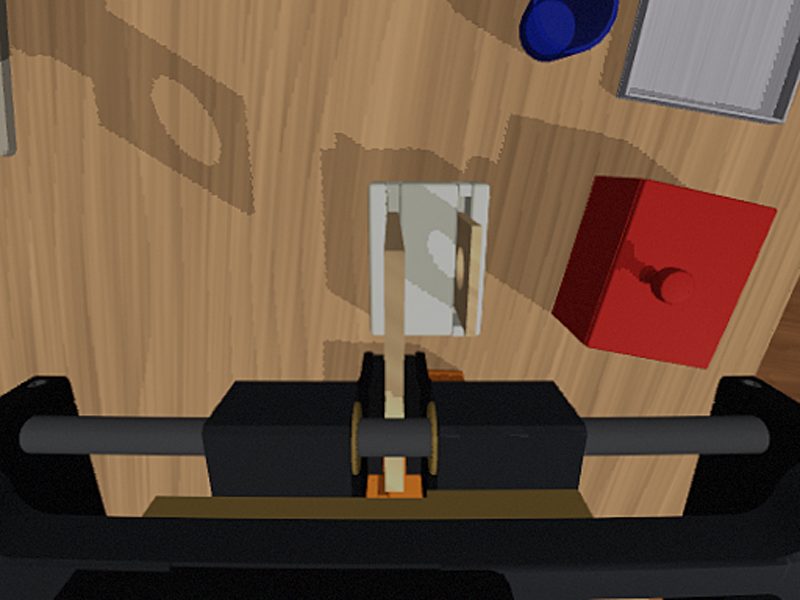

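The gauge is clear of the slot and upright, with its hole visible at (292,237) in the scene view, and the small gauge is still seated. Now I'll carry it to the spot.

Emit:
jog_arm(commands=[{"translation":[2,12,0],"twist":0.05},{"translation":[3,23,0],"twist":0.09},{"translation":[3,24,0],"twist":0.093},{"translation":[3,24,0],"twist":0.093},{"translation":[3,24,0],"twist":0.093},{"translation":[3,24,0],"twist":0.093},{"translation":[3,24,0],"twist":0.093},{"translation":[3,24,0],"twist":0.093},{"translation":[4,24,0],"twist":0.093},{"translation":[4,24,0],"twist":0.093},{"translation":[4,24,0],"twist":0.093},{"translation":[4,24,0],"twist":0.093},{"translation":[3,24,0],"twist":0.093},{"translation":[3,24,0],"twist":0.093},{"translation":[3,23,0],"twist":0.093},{"translation":[2,18,0],"twist":0.08},{"translation":[2,12,0],"twist":0.054},{"translation":[0,0,0],"twist":0},{"translation":[0,0,0],"twist":0},{"translation":[0,0,0],"twist":0}])

```text
time: 7.8
ee_pos: [0.5578, 0.2254, 0.2454]
eef_rot: [-0.483, -0.516, 0.517, 0.483]
ft_force: [-0.0, -0.6, -1.2]
width: 0.0072
```

```bash
python3 -c "
from h import *
st();snap('scene','4');snap('wrist','4');snap('top','4')"
```

```text
t 7.8 tcp [0.5578 0.2254 0.2454] jawyaw 93.87 down [-0. -0. -1.] F [-0.  -0.6 -1.2] w 0.0072 j7 1.25
```

View pics/scene4.png

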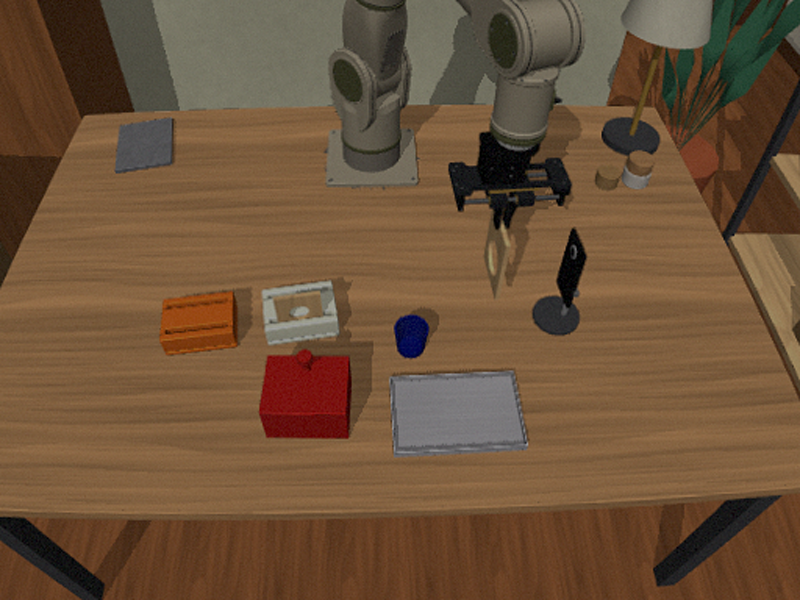

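View pics/wrist4.png

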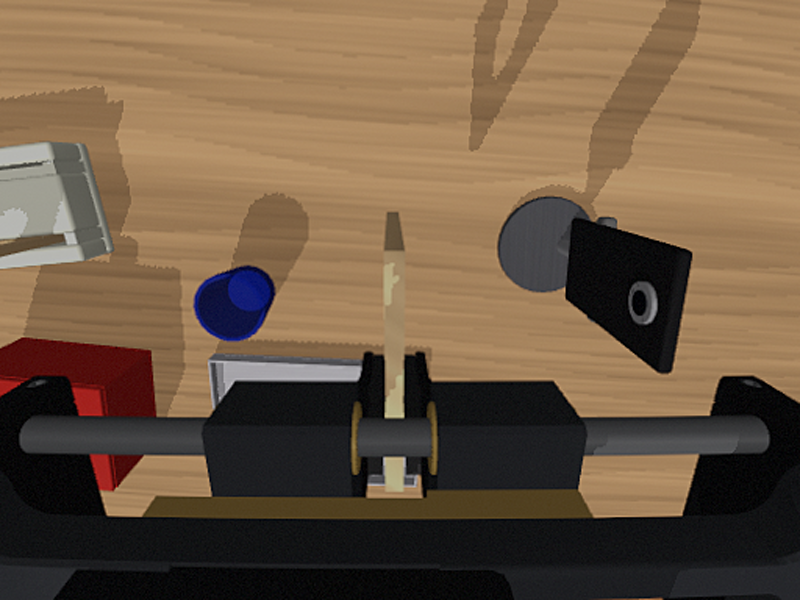

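View pics/top4.png

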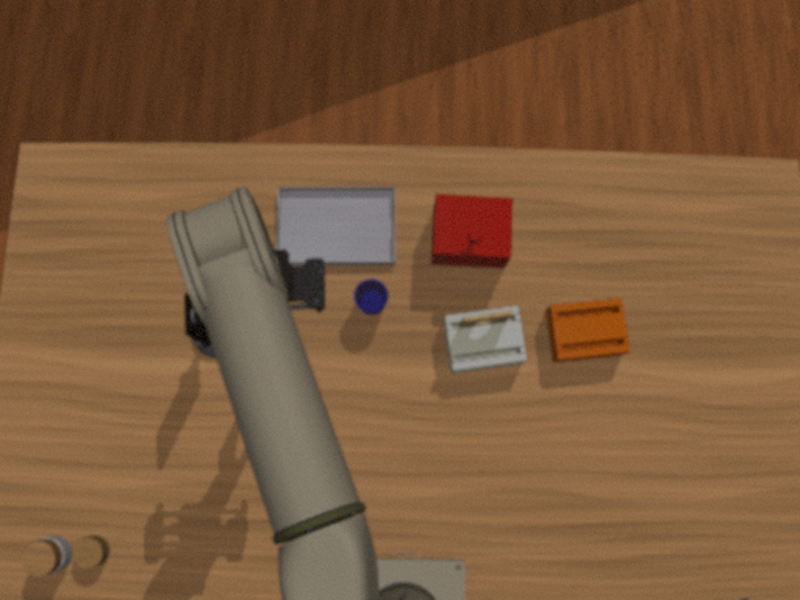

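The wrist view now shows the phone close up, with the lens ring at about (642,302). I'll use this to refine the lens position and the phone's yaw.

Run:
```python
from h import *
W=ld('wrist4');im=W['img'][130:250,350:450,::-1]
im=np.clip(im.astype(float)*2,0,255).astype(np.uint8)
S=ld('scene4')['img'][125:205,295:360,::-1]
cv2.imwrite('pics/w4c.png',np.hstack([cv2.resize(im,(500,600),interpolation=cv2.INTER_CUBIC)]))
cv2.imwrite('pics/s4c.png',cv2.resize(S,(487,600),interpolation=cv2.INTER_CUBIC))
```

```text
(no output)
```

View pics/w4c.png

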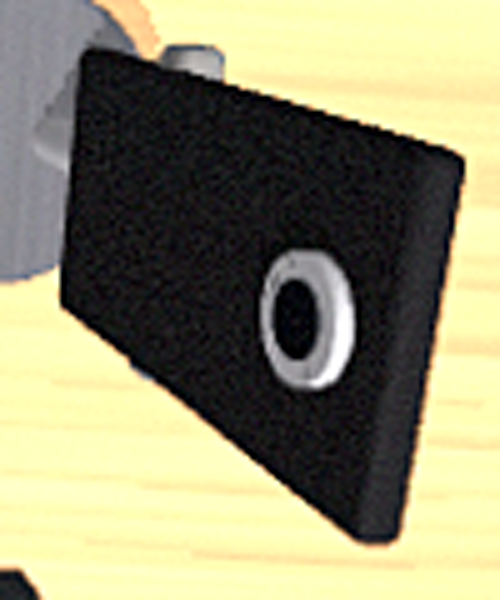

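View pics/s4c.png

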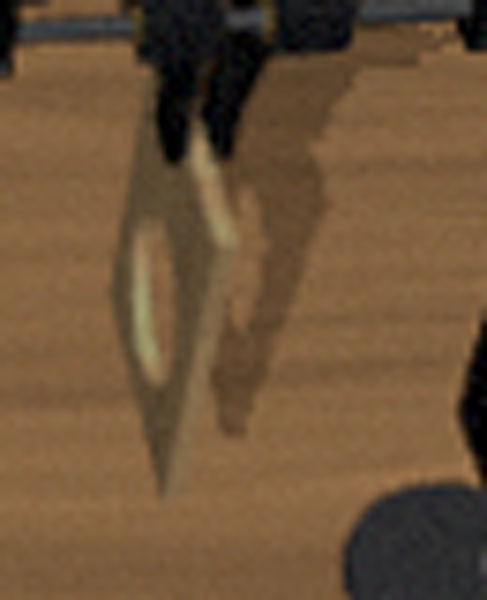

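Run:
```python
from h import *
W,S,T,S4=ld('wrist4'),ld('scene0'),ld('top0'),ld('scene4')
f=lambda p:(350+(p[0]+.5)/5-.5,130+(p[1]+.5)/5-.5)
cs=lambda p:(345+(p[0]+.5)/10-.5,143+(p[1]+.5)/10-.5); ct=lambda p:(112+(p[0]-400+.5)/10-.5,182+(p[1]+.5)/10-.5)
l=f((300,319))
for n,a,b in[('WST',[W,S,T],[l,cs((221,184)),ct((513,192))]),('WS',[W,S],[l,cs((221,184))]),('WT',[W,T],[l,ct((513,192))])]:
    L,e=tri(a,b);print(n,L.round(4),round(e,2))
L,_=tri([W,S,T],[l,cs((221,184)),ct((513,192))])
for n,p,z in[('front top',[(360,538),(421,148)],L[2]+.025),('back top',[(396,541),(464,160)],L[2]+.025),('front bot',[(61,305),(82,48)],L[2]-.125)]:
    q=plane(W,[f(x) for x in p],z);d=q[1]-q[0];print(n,q.round(4).tolist(),'mid',q.mean(0).round(4),round(np.linalg.norm(d),4),'yaw',np.degrees(np.arctan2(d[1],d[0])))
# hole in scene4 on front face plane
g=lambda p:(295+(p[0]+.5)*65/487-.5,125+(p[1]+.5)*80/600-.5)
a=np.radians(93.87);n=np.array([np.cos(a),np.sin(a),0]);P=np.array([.5578,.2254,.2])-.004*n
def onp(p):
    o,d=ray(S4,[g(p)]);d=d[0];return o+d*((P-o)@n/(d@n))
print('hole',[onp(p).round(4) for p in[(153,302)]],'bottom corners near/far',onp((163,495)).round(4),onp((112,290)).round(4),'top near',onp((218,250)).round(4))
```

```text
WST [0.5458 0.3768 0.1978] 2.31
WS [0.5441 0.3775 0.1963] 1.2
WT [0.5475 0.3793 0.1904] 1.82
front top [[0.5771, 0.3808, 0.2228], [0.506, 0.3727, 0.2228]] mid [0.5415 0.3768 0.2228] 0.0715 yaw -173.50267632323744
back top [[0.5773, 0.3877, 0.2228], [0.5074, 0.3806, 0.2228]] mid [0.5423 0.3841 0.2228] 0.0702 yaw -174.20049566198364
front bot [[0.5793, 0.3836, 0.0728], [0.5073, 0.3758, 0.0728]] mid [0.5433 0.3797 0.0728] 0.0725 yaw -173.80843192317343
hole [array([0.5644, 0.2218, 0.2053])] bottom corners near/far [0.6162 0.2253 0.1532] [0.5113 0.2182 0.1566] top near [0.6233 0.2258 0.2932]
```

The phone's edges now agree on a yaw of 6.2°, where my first estimate was about 4°. The lens is at about (0.545, 0.377, 0.198). A small trim is needed.

Emit:
jog_arm(commands=[{"translation":[1,1,-1],"twist":0.01},{"translation":[1,1,-1],"twist":0.02},{"translation":[0,1,-1],"twist":0.01},{"translation":[0,0,0],"twist":0},{"translation":[0,0,0],"twist":0},{"translation":[0,0,0],"twist":0},{"translation":[0,0,0],"twist":0}])

```text
time: 8.65
ee_pos: [0.5599, 0.2292, 0.2425]
eef_rot: [0.472, 0.527, -0.526, -0.472]
ft_force: [0.6, 0.0, -0.5]
width: 0.0075
```

Run:
```python
from h import *
s=st();W=snap('wrist','5');S=snap('scene','5')
cv2.imwrite('pics/w5c.png',cv2.resize(W['img'][125:255,215:295,::-1],(370,600),interpolation=cv2.INTER_CUBIC))
S0=ld('scene0')
for n,lo,hi in[('votive',(110,120,20),(130,255,255))]:
    for c in(S0,S):
        m=cv2.inRange(cv2.cvtColor(c['img'],cv2.COLOR_RGB2HSV),lo,hi);M=cv2.moments(m);print(n,M['m10']/M['m00'],M['m01']/M['m00'])
d=cv2.absdiff(S0['img'],S['img']).max(2)
for n,(x,y,w,h) in dict(phone=(345,145,35,60),tray=(245,233,95,60),small=(170,190,45,20)).items(): print(n,(d[y:y+h,x:x+w]>30).mean())
```

```text
t 8.65 tcp [0.5599 0.2292 0.2425] jawyaw 96.25 down [ 0.  0. -1.] F [ 0.6  0.  -0.5] w 0.0075 j7 1.28
votive 264.4602510460251 214.0753138075314
votive 263.54261954261955 213.56964656964658
phone 0.0
tray 0.0
small 0.0
```

View pics/w5c.png

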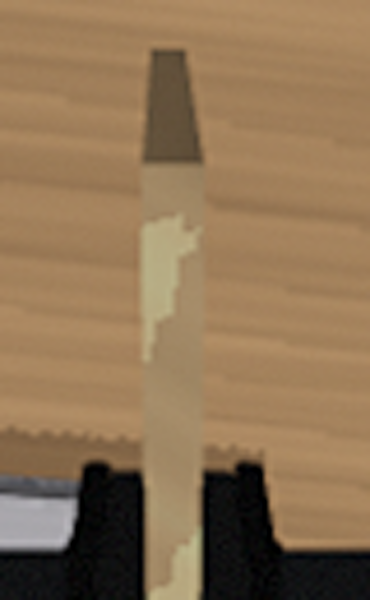

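View pics/scene5.png

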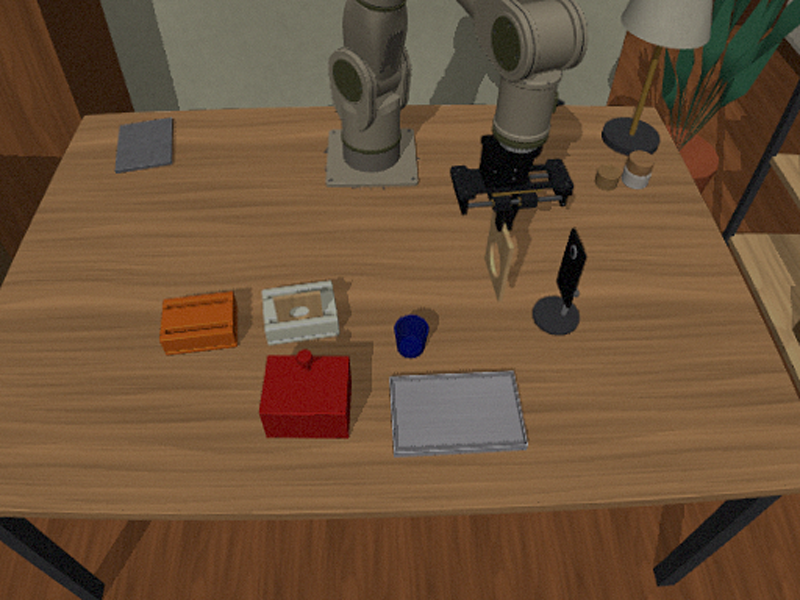

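Run:
```python
from h import *
W=ld('wrist5');k=80/370;f=lambda p:(215+(p[0]+.5)*k-.5,125+(p[1]+.5)*130/600-.5)
tcp=np.array([.5599,.2292]);a=np.radians(96.25);x=np.array([np.cos(a),np.sin(a)]);z=np.array([-x[1],x[0]])
top=.2425+.0415
for n,p,h in[('top',[(142,161),(203,161)],top),('bot',[(151,50),(185,50)],top-.14)]:
    q=plane(W,[f(i) for i in p],h)[:,:2]-tcp;print(n,'along jaw mm',(q@x*1000).round(1),'along plate mm',(q@z*1000).round(1))
```

```text
top along jaw mm [-3.9  3.8] along plate mm [53.6 53.6]
bot along jaw mm [-5.   2.9] along plate mm [52.8 52.8]
```

The plate's end edge projects 53.6 mm (top) and 52.8 mm (bottom) along the plate, against about 54 expected, with a tilt under 0.5°. So it hasn't slipped and hangs upright. The hole centre is at about (0.561, 0.229, 0.199), and the spot is at (0.561, 0.228, 0.198). Handing in.

```bash
python3 -c "
from bench import *
print(close_job())
from h import st;st()"
```

```text
the job is handed in; nothing more can be done
None
the job is handed in; nothing more can be done
```

I lifted the larger gauge out of the white holder's robot-side slot and handed the job in at about 8.7 s, still holding it in front of the phone's lens. No verdict was reported, so the figures below come from my own last checks.

| Check | Result |
|---|---|
| Hole centre | about (0.561, 0.229, 0.199) m |
| Target spot | about (0.561, 0.228, 0.198) m |
| Squareness to the lens | jaw direction 96.25°, lens axis about 96.2° |
| Upright | tilt under 0.5° |
| Grip | 30 N set, opening 7.5 mm on the 8 mm plate, no slip seen |
| Phone, tray, small gauge | no change in the scene picture |
| Votive | outline moved under 1 pixel, about 2–3 mm at most |

**Disagreements between views:**
- **Lens height:** the camera pairs gave 0.190 to 0.201 m. I used 0.198 m.
- **Phone yaw:** the first far views gave −0.3° to 6.9°. The three edges in the close wrist view gave 5.8° to 6.5°, and I used 6.2°.
- **Hole position before the last trim:** the scene view put it about 6 mm off in x and 3 mm in z from where the grip placed it. That view looks almost edge-on along the plate, so I trusted the wrist view.

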